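# Fit a backing plate to a stanchion base and clamp it

## Robot

A 7-joint arm with a two-finger parallel gripper is mounted at the origin on the work surface. World frame = base frame: x ahead of the robot, y to its left, z up, the work surface at z = 0. Lengths are in m, angles in rad, forces in N, time in s.
With the tool pointing down it reaches from about 0.4 to 0.85 m from the base axis. Payload 4.5 kg.
Tool frame: the origin (TCP) lies at the very end of the fingers, on their centre line; the grasp point (between the pads) lies 19 mm behind it; z points along the fingers, y is the line along which they close (so a half turn about z gives the same grasp; the last joint's range is limited). The gripper opens to 85 mm and grips with 20 to 120 N. Pads are 22 mm wide; open, the fingers measure 114 mm over their backs; the gripper's body (76 mm by 85 mm) begins 54 mm behind the grasp point. The pads swing forward as they close: fully open they stand 13 mm farther back than shut.
Start: joints at [-1.135, 0.689, -0.195, 1.565, 0.157, 0.902, -0.215], TCP at [0.244, 0.575, 0.231] pointing down, gripper open.
Joint ranges: [-3.01, 3.01], [-0.46, 2.08], [-1.47, 1.51], [0.13, 2.56], [-1, 4.14], [0.04, 2.09], [-2.66, 2.66]. Speed limits (rad/s): [2.57, 2.57, 3.14, 3.14, 3.14, 3.14, 3.14].

## Interface

Orientations are given as a unit quaternion [w, x, y, z].
In Python, from plant import env gives the robot as it stands.
- The arm moves only by the tool pendant, called after "Emit:" by a JSON object that holds its "fn" and its "kwargs". Schema: {"type":"object","properties":{"plan":{"type":"array","items":{"type":"array","prefixItems":[{"type":"number"},{"type":"array","items":{"type":"number"},"minItems":3,"maxItems":3},{"type":"array","items":{"type":"number"},"minItems":3,"maxItems":3}],"minItems":3,"maxItems":3},"minItems":1,"maxItems":20},"force":{"type":"number"},"only":{"type":"string"},"quiet":{"type":"boolean"},"lines":{"type":"string"}},"required":["plan"],"additionalProperties":false}. plan is a list of rows, 1 to 20 of them, each written [opening, [dx, dy, dz], [rx, ry, rz]]: the finger opening in m, then dx, dy, dz in shares of the most that a row can go, 1 being 62.5 mm, then a rotation vector rx, ry, rz in shares of 2 pi rad (1.0 is 2 pi rad); each row shifts and turns the commanded pose from where the row before left it, along the tool's axes as they then stand; what a row does not reach is not made up. A row lasts 1/8 s, in which the tool goes at most 0.0625 m and 0.188 rad, less where a joint would pass 70% of its speed; a pose out of reach is approached as far as the arm can. The fingers move at their own pace and stop on an object; force is the grip in N (left out, the last holds). Time passes only in rows, so rows that do not move let the fingers close. The tool returns the time, the measured TCP pose, the force, the opening and the grip force at its end. only (a regular expression) keeps the lines of the reply that match it, lines (a string "A,B") keeps lines A to B, and quiet returns only ok. Shift and turn numbers lie between -1 and 1, and a call with a number outside is refused. Input that does not fit is refused with a message, and nothing moves.
- env.state(): the state, without advancing time (a new reading comes with each control period).
- env.read_camera(name): name is "side" or "top"; returns the picture (384x512x3 uint8, red, green, blue); there is no depth.
- env.camera_info(name): a dict with "K" (3x3 intrinsics, pixels), "R" (3x3) and "t" (3): a world point X has camera coordinates R X + t. Camera axes: x right, y down, z forward; pixel columns grow to the right and rows downward; lengths in m; the calibration is good to about 2 mm. A picture is of the moment at which its call begins. camera_info takes no time and is no camera call.
- env.finish_job(): hands the job in; it is judged then, once.
The state is a dict: "clock": time; "q": joint angles; "joint_velocities": joint speeds; "joint_efforts": joint torques, N m; "tool_pos": TCP position; "tool_rot": TCP orientation; "force": force on the tool from outside, world axes, zero at the start; "moment": the same for the moment, N m; "opening": finger opening in m; "grasp_force": force on a finger pad.
Only numpy, scipy, OpenCV 4.12 (cv2) and the standard library are available. Lean on these libraries where they do the work, as an engineer would, in place of code of your own. Each camera call takes 0.05 s, during which the arm holds its last target. There are 200 camera calls.

## Task

Pick up the steel backing plate by its rib and lower it over the two locating pins of the bronze stanchion base held in the vise, tongue over tongue, until it lies flush; set it down, do not let it drop. Then swing the vise's hold-down clamp over and fully down onto the plate, and let go. Leave the other things on the bench where they lie.

Things in the scene. Friction and masses are not known exactly. Their poses are not given: they have to be found in the camera images.
- plate: Loose steel plate lying flat, 170 mm long, 8 mm thick, about 0.55 kg. Origin on the underside below the rib's middle; x along, y across, z up. Broad part x -40 to 75 mm, 70 mm wide; narrower tongue x -95 to -40, 44 mm wide. Upright rib to hold it by: x -30 to 30, 16 mm wide, top 44 mm above the underside. Two through holes; it fits one way round only.
- hole_large (a point): Centre of the plate's 17 mm hole at the underside, at (-65, 0, 0) mm in the plate's frame, in the tongue. Axes as the plate's.
- hole_small (a point): Centre of the plate's 13 mm hole at the underside, at (50, -22, 0) mm in the plate's frame, in the broad part. Axes as the plate's.
- vise: Fixed green vise holding the bronze base, its flange up. Origin on the bench below the flange's middle; x along the flange, from tongue to hold-down clamp, z up. Flange: the plate's outline (x -95 to 75 mm, tongue at -x), flat top 75 mm above the bench; jaws, screw and bar (to y -85) are lower. Clamp's two cheeks: x 119 to 141, y -20 to 20 mm, 100 mm high.
- seat (a point): Middle of the flange's top face, at (0, 0, 75) mm in the vise's frame; the plate's origin comes here when the plate is home. Axes as the vise's.
- pin_large (a point): Foot, at the flange's top face, of the 14 mm locating pin, at (-65, 0, 75) mm in the vise's frame. Both pins are 16 mm high, fixed, with the top 4 mm tapered by 3 mm all round.
- pin_small (a point): Foot, at the flange's top face, of the 10 mm locating pin, at (50, -22, 75) mm in the vise's frame.
- clamp_hinge (a point): Hinge axis of the hold-down clamp, fixed at (130, 0, 93) mm in the vise's frame; the axis runs along the vise's y.
- clamp_tip (a point): End of the clamp arm, on its back (upper when closed) face: 85 mm from the hinge along the arm and 6 mm off its middle plane. The arm is a dark steel bar 20 mm wide, 12 mm thick, with a foot on the underside of its end that lies on the plate when closed.
- clamp (a joint): Angle of the hold-down clamp (rad). 0: arm level over the plate, foot on the seated plate, back face 99 mm above the bench; 1.57: upright; up to 1.9, leaning away. Starts open, 1.5 to 1.75. Stiff hinge (0.22 N m, about 4 N at 55 mm): the arm stays where it is left, and can be pushed over with a fingertip on its back face.
- tiller_cap: Bystander: domed brass tiller cap, 68 mm across, 49 mm high, upright. Origin under its centre.
- drift_punch: Bystander: steel drift punch lying flat, 155 mm long (x = -75 to +80 mm), 16 mm thick. Origin under the shank.
- rowlock: Bystander: U-shaped brass rowlock lying flat, about 126 mm long (x = -64 to +62 mm), 94 mm wide, 14 mm thick. Origin at its underside.
- grommet_die: Bystander: copper ring die, 64 mm across, 28 mm bore, 36 mm high. Origin under its centre.

How it is judged:
By the outcome, as a careful person would: the job done as asked, in the order asked, and still so for the second after the job is handed in, with the robot touching nothing.
It also fails if it takes over 58 s, if anything falls off the work surface, if the arm or the gripper's body presses on something with over 40 N, if the wrist force passes 120 N, or if a joint passes its speed limit or range.

## Working session

There is one attempt and no reset: what is moved stays moved. The work goes in short steps, Python scripts to look and compute and a tool call to move; the robot and the scene stay as the last step left them, time stands still between calls to the robot, and variables do not carry over. Pictures are saved under pics/ and viewed, at most 10 in all, crops included, and the job is handed in when it is done.

```bash
ls; mkdir -p pics
```

Run:
```python
from plant import env
import cv2,numpy as np
for n in("top","side"):
    cv2.imwrite(f"pics/{n}0.png",cv2.cvtColor(env.read_camera(n),cv2.COLOR_RGB2BGR))
    c=env.camera_info(n);print(n,np.round(c["K"],1).tolist(),np.round(c["R"],3).tolist(),np.round(c["t"],3).tolist())
s=env.state();print(s)
```

```text
pics
plant.py
top [[355.7, 0.0, 259.8], [0.0, 355.7, 188.1], [0.0, 0.0, 1.0]] [[0.017, -1.0, -0.002], [-0.994, -0.016, -0.112], [0.112, 0.004, -0.994]] [-0.023, 0.491, 0.948]
side [[462.5, 0.0, 263.1], [0.0, 462.5, 196.8], [0.0, 0.0, 1.0]] [[0.902, -0.431, -0.001], [-0.208, -0.433, -0.877], [0.378, 0.792, -0.48]] [-0.436, 0.18, 1.255]
{'clock': 0.1, 'q': array([-1.13517691,  0.68991938, -0.19452182,  1.56624701,  0.15729023,
        0.90251502, -0.21509658]), 'joint_velocities': array([ 2.38091028e-03, -1.92675144e-03,  1.51928191e-04, -2.81575144e-03,
        8.13611252e-04, -7.03154624e-05, -5.21028907e-04]), 'joint_efforts': array([-3.28739770e-03, -5.40596366e+01, -1.27153303e+00, -1.58986062e+01,
        9.38254962e-03,  4.33134061e-03, -1.39204531e-06]), 'tool_pos': array([0.24424041, 0.57465629, 0.23055041]), 'tool_rot': array([-1.12308738e-04,  1.99523573e-01,  9.79892659e-01, -8.41843733e-04]), 'force': array([-0.2585246 ,  0.51571396,  0.28876629]), 'moment': array([ 0.00804186,  0.04968985, -0.02223211]), 'grasp_force': 0.0, 'opening': 0.08541022233387877}
```

View pics/top0.png

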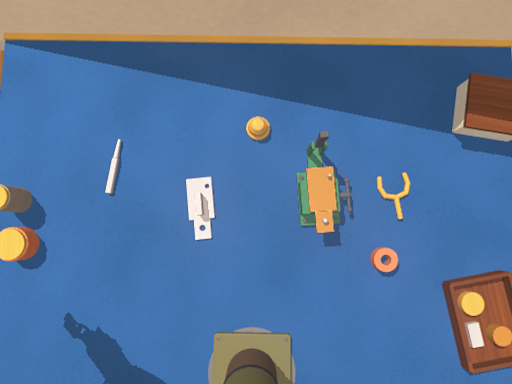

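View pics/side0.png

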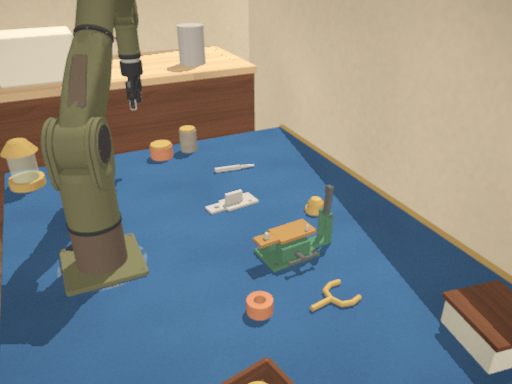

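Top view: plate at about (201,208) with its tongue towards the robot (down). Vise at about (322,198) with the tongue down at (325,225) and the clamp up at (320,140). Bystanders are clear of both. I'll zoom in next.

Run:
```python
import cv2,numpy as np
im=cv2.imread("pics/top0.png")
a=cv2.resize(im[170:250,170:230],None,fx=7,fy=7,interpolation=cv2.INTER_CUBIC)
b=cv2.resize(im[125:240,290:360],None,fx=5,fy=5,interpolation=cv2.INTER_CUBIC)
o=np.zeros((580,780,3),np.uint8);o[:560,:420]=a;o[:575,425:775]=b
cv2.imwrite("pics/crop.png",o)
```

```text
(no output)
```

View pics/crop.png

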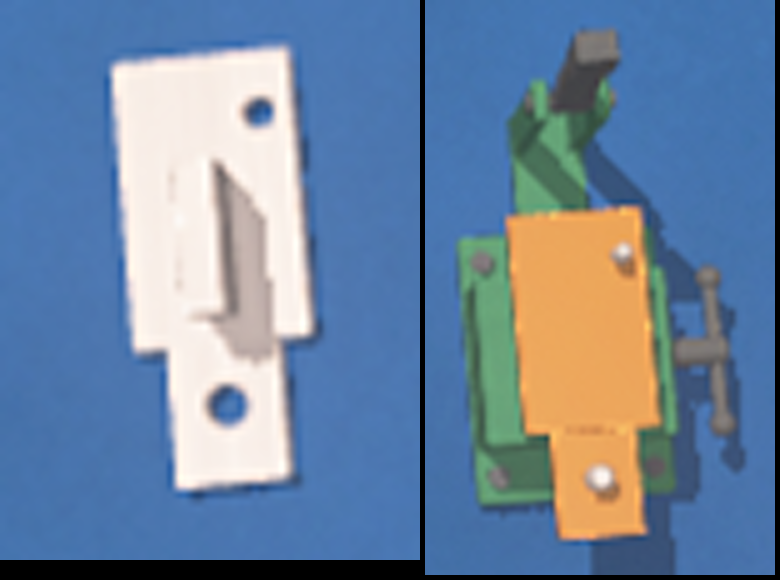

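Create h.py:
```python
import cv2,numpy as np
from plant import env
from scipy.optimize import least_squares
OUT=np.array([[75,35],[-40,35],[-40,22],[-95,22],[-95,-22],[-40,-22],[-40,-35],[75,-35]],np.float32)/1000
def cam(n):
    c=env.camera_info(n);return[np.array(c[k])for k in("K","R","t")]
def toworld(n,px,z):
    K,R,t=cam(n);C=-R.T@t
    d=(R.T@np.linalg.inv(K)@np.c_[px,np.ones(len(px))].T).T
    return C+d*((z-C[2])/d[:,2])[:,None]
def proj(n,X):
    K,R,t=cam(n);p=(K@(R@np.atleast_2d(X).T+t[:,None])).T;return p[:,:2]/p[:,2:]
def loc(p,W): # pose (x,y,yaw) -> local
    c,s=np.cos(p[2]),np.sin(p[2]);return (W[:,:2]-p[:2])@np.array([[c,-s],[s,c]])
def contour(im,box,test,f=8):
    x0,y0,x1,y1=box
    a=cv2.resize(im[y0:y1,x0:x1],None,fx=f,fy=f,interpolation=cv2.INTER_CUBIC).astype(int)
    m=test(a).astype(np.uint8)
    cs,_=cv2.findContours(m,cv2.RETR_EXTERNAL,cv2.CHAIN_APPROX_NONE)
    c=max(cs,key=cv2.contourArea)[:,0].astype(float)
    return (c+.5)/f-.5+[x0,y0]
def fit(n,px,z,p0,poly=OUT):
    W=toworld(n,px,z)
    def r(p):return[1000*cv2.pointPolygonTest(poly.reshape(-1,1,2),(float(a),float(b)),True) for a,b in loc(p,W)]
    s=least_squares(r,p0,loss="soft_l1",x_scale=[.01,.01,.1],diff_step=1e-4,f_scale=.5)
    return s.x,np.median(np.abs(r(s.x)))
```

Run:
```python
from h import *
t=cv2.imread("pics/top0.png")[...,::-1];s=cv2.imread("pics/side0.png")[...,::-1]
pl=lambda a:(a[...,0]>125)
fl=lambda a:(a[...,0]>150)&(a[...,2]<160)&(a[...,0]-a[...,2]>60)
p0=toworld("top",[[201,207]],.008)[0];v0=toworld("top",[[322,190]],.075)[0];print(p0,v0)
print("plate top",fit("top",contour(t,(170,165,230,250),pl),.008,[p0[0],p0[1],.05]))
print("plate side",fit("side",contour(s,(200,180,265,220),pl),.008,[p0[0],p0[1],.05]))
pv,_=fit("top",contour(t,(290,150,345,240),fl),.075,[v0[0],v0[1],.05]);print("vise top",pv,_)
print("vise side",fit("side",contour(s,(245,215,320,260),fl),.075,[v0[0],v0[1],.05]))
# tip of clamp arm: guess at pixel of arm end
c=np.cos(pv[2]);q=np.sin(pv[2])
for th in(1.45,1.5,1.6,1.7,1.8):
    l=np.array([.130-.085*np.cos(th)+.006*np.sin(th),0,.093+.085*np.sin(th)+.006*np.cos(th)])
    X=[pv[0]+c*l[0],pv[1]+q*l[0],l[2]];print(th,proj("top",X),proj("side",X),X)
```

```text
[0.43757447 0.14779025 0.008     ] [ 0.48327791 -0.17734662  0.075     ]
plate top (array([0.44576983, 0.15027483, 0.11552848]), np.float64(1.353636384010315))
plate side (array([0.44307999, 0.14771142, 0.2204908 ]), np.float64(8.853256702423096))
vise top [ 0.46969107 -0.17638369  0.08519722] 0.3502368927001953
vise side (array([ 0.46799253, -0.1830565 ,  0.11358004]), np.float64(2.6626884937286377))
1.45 [[324.43210777 138.06497836]] [[326.1547571  186.64056277]] [np.float64(0.5949486398187136), np.float64(-0.1656861970483766), np.float64(0.1781036208543992)]
1.5 [[324.27942857 136.28916898]] [[327.40568389 186.24100317]] [np.float64(0.5991919581291651), np.float64(-0.1653238008807613), np.float64(0.17821149707135084)]
1.6 [[323.92680464 132.81888043]] [[329.87773568 185.65324712]] [np.float64(0.6076681953870344), np.float64(-0.16459989669226718), np.float64(0.17778855912472022)]
1.7 [[323.51532551 129.49384449]] [[332.28806168 185.35008061]] [np.float64(0.6160600165720396), np.float64(-0.16388320197029263), np.float64(0.1765184419226867)]
1.8 [[323.0507438  126.35569058]] [[334.61137137 185.33186806]] [np.float64(0.6242835733808676), np.float64(-0.16318087769159184), np.float64(0.17441383605648808)]
```

Add to h.py:
```python
def rigid(L,W):
    L=np.array(L,float)[:,:2];W=W[:,:2];a=L-L.mean(0);b=W-W.mean(0)
    th=np.arctan2((a[:,0]*b[:,1]-a[:,1]*b[:,0]).sum(),(a*b).sum());c,s=np.cos(th),np.sin(th)
    t=W.mean(0)-np.array([[c,-s],[s,c]])@L.mean(0)
    return np.r_[t,th],1000*(loc(np.r_[t,th],W)-L)
```

Run:
```python
from h import *
np.set_printoptions(precision=4,suppress=True)
t=cv2.imread("pics/top0.png")[...,::-1];s=cv2.imread("pics/side0.png")[...,::-1]
cr=np.array([(133,353),(165,349),(176,490),(293,485),(283,338),(314,335),(289,46),(112,63)],float)
L=OUT[[1,2,3,4,5,6,7,0]]
print(rigid(L,toworld("top",(cr+.5)/7-.5+[170,170],.008)))
h=np.array([(228,405),(258,111)],float);print("holes",toworld("top",(h+.5)/7-.5+[170,170],.008))
pl=lambda a:(a[...,0]>130)
c=contour(t,(170,165,230,250),pl);print(c.min(0),c.max(0))
for y0 in(.09,.06,.12):print(fit("top",c,.008,[.4398,.15,y0]))
print("pins",toworld("top",(np.array([(600-425,478),(622-425,252)])+.5)/5-.5+[290,125],.089))
```

```text
(array([0.4449, 0.1498, 0.1124]), array([[-0.1073,  0.9399],
       [ 0.2539,  1.2072],
       [-0.2986,  1.0246],
       [-2.7578, -0.9674],
       [ 0.1105, -1.6608],
       [ 0.1162, -0.9835],
       [ 1.3697, -0.4027],
       [ 1.3133,  0.8427]]))
holes [[0.3812 0.1426 0.008 ]
 [0.4983 0.1347 0.008 ]]
[185.3125 175.9375] [214.3125 239.5625]
(array([0.4458, 0.1503, 0.1157]), np.float64(1.2516789138317108))
(array([0.4458, 0.1503, 0.1157]), np.float64(1.252196729183197))
(array([0.4458, 0.1503, 0.1157]), np.float64(1.2519881129264832))
pins [[ 0.4046 -0.1813  0.089 ]
 [ 0.5209 -0.1931  0.089 ]]
```

Add to h.py:
```python
from scipy.spatial.transform import Rotation as Ro
def go(pos,yaw): # deltas in tool axes to TCP pos with tool z down, tool x at yaw
    s=env.state();w,x,y,z=s["tool_rot"];A=Ro.from_quat([x,y,z,w])
    B=Ro.from_matrix(np.c_[[np.cos(yaw),np.sin(yaw),0],[np.sin(yaw),-np.cos(yaw),0],[0,0,-1]])
    np.set_printoptions(precision=4,suppress=True)
    print("d",A.inv().apply(np.array(pos)-s["tool_pos"]),"rot",(A.inv()*B).as_rotvec(),"F",s["force"],"t",s["clock"])
```

```bash
python3 -c "
from h import *
go([.4458,.1503,.13],.1157+np.pi)"
```

```text
d [-0.3514 -0.3116  0.1011] rot [-0.0017 -0.0003 -0.5174] F [-0.2585  0.5157  0.2888] t 0.1
```

The manual's scale: shifts go in shares of 62.5 mm and turns go in shares of 2 pi rad. Converting my numbers, -0.04 m is -0.64, -0.035 m is -0.56, -0.13 rad / 6.2832 = -0.0207.

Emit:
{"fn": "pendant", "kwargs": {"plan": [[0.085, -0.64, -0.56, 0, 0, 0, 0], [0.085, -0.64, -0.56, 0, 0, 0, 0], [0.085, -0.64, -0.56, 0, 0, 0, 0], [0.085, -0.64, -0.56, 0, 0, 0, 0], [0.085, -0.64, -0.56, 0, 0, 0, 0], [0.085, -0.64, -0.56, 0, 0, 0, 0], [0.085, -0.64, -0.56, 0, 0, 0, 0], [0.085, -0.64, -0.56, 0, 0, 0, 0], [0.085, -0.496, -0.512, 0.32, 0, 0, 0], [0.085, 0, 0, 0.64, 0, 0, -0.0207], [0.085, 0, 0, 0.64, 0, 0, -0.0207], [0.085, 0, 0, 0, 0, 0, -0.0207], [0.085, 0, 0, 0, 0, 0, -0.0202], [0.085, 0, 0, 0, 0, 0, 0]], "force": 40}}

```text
refused: plan[0]: [0.085, -0.64, -0.56, 0, 0, 0, 0] is too long (schema: maxItems 3). Nothing was moved.
```

Wrong form. The message asks for rows with the three-number parts in brackets of their own, so I'll send the same numbers that way.

Emit:
{"fn": "pendant", "kwargs": {"plan": [[0.085, [-0.64, -0.56, 0], [0, 0, 0]], [0.085, [-0.64, -0.56, 0], [0, 0, 0]], [0.085, [-0.64, -0.56, 0], [0, 0, 0]], [0.085, [-0.64, -0.56, 0], [0, 0, 0]], [0.085, [-0.64, -0.56, 0], [0, 0, 0]], [0.085, [-0.64, -0.56, 0], [0, 0, 0]], [0.085, [-0.64, -0.56, 0], [0, 0, 0]], [0.085, [-0.64, -0.56, 0], [0, 0, 0]], [0.085, [-0.496, -0.512, 0.32], [0, 0, 0]], [0.085, [0, 0, 0.64], [0, 0, -0.0207]], [0.085, [0, 0, 0.64], [0, 0, -0.0207]], [0.085, [0, 0, 0], [0, 0, -0.0207]], [0.085, [0, 0, 0], [0, 0, -0.0202]], [0.085, [0, 0, 0], [0, 0, 0]]], "force": 40}}

```text
clock: 1.85
tool_pos: [0.4453, 0.1507, 0.131]
tool_rot: [-0.0, -0.057, 0.998, 0.0]
force: [-0.1, 0.7, 0.2]
opening: 0.0852
grasp_force: 0.0
```

```bash
python3 -c "
from h import *
go([.4458,.1503,.016],.1157+np.pi)"
```

```text
d [-0.0005 -0.0005  0.115 ] rot [ 0.0003 -0.0007 -0.0019] F [-0.1329  0.6795  0.1643] t 1.85
```

Scaled: 0.04 m is 0.64, 0.02 m is 0.32.

Emit:
{"fn": "pendant", "kwargs": {"plan": [[0.085, [0, 0, 0.64], [0, 0, 0]], [0.085, [0, 0, 0.64], [0, 0, 0]], [0.085, [0, 0, 0.32], [0, 0, 0]], [0.04, [0, 0, 0.24], [0, 0, 0]], [0.03, [0, 0, 0], [0, 0, 0]], [0.03, [0, 0, 0], [0, 0, 0]], [0.01, [0, 0, 0], [0, 0, 0]], [0.01, [0, 0, 0], [0, 0, 0]], [0, [0, 0, 0], [0, 0, 0]], [0, [0, 0, 0], [0, 0, 0]], [0, [0, 0, 0], [0, 0, 0]], [0, [0, 0, 0], [0, 0, 0]]], "force": 60}}

```text
clock: 3.35
tool_pos: [0.446, 0.1508, 0.0172]
tool_rot: [0.001, -0.057, 0.998, 0.0]
force: [0.4, -0.3, 6.4]
opening: 0.0154
grasp_force: 60.8
```

```bash
python3 -c "
from h import *
go([.4458,.1503,.016],.1157+np.pi)"
```

```text
d [ 0.0002 -0.0005  0.0012] rot [ 0.0003  0.0015 -0.0012] F [ 0.4284 -0.3185  6.3575] t 3.35
```

Scaled: -0.04 m is -0.64, -0.03 m is -0.48.

Emit:
{"fn": "pendant", "kwargs": {"plan": [[0, [0, 0, -0.16], [0, 0, 0]], [0, [0, 0, -0.48], [0, 0, 0]], [0, [0, 0, -0.64], [0, 0, 0]], [0, [0, 0, -0.64], [0, 0, 0]], [0, [0, 0, -0.48], [0, 0, 0]], [0, [0, 0, 0], [0, 0, 0]], [0, [0, 0, 0], [0, 0, 0]]], "force": 60}}

```text
clock: 4.22
tool_pos: [0.4445, 0.15, 0.1654]
tool_rot: [-0.001, -0.057, 0.998, -0.001]
force: [0.4, -0.1, -6.0]
opening: 0.0153
grasp_force: 59.8
```

Run:
```python
from h import *
go([.4697,-.1764,.131],.0852+np.pi)
t=env.read_camera("top");s=env.read_camera("side")
o=np.zeros((560,780,3),np.uint8)
o[:,:380]=cv2.resize(t[140:252,160:236],None,fx=5,fy=5,interpolation=cv2.INTER_CUBIC)
o[:390,390:780]=cv2.resize(s[90:220,180:310],None,fx=3,fy=3,interpolation=cv2.INTER_CUBIC)
cv2.imwrite("pics/lift.png",o[...,::-1])
```

```text
d [ 0.0123 -0.3271  0.0347] rot [-0.001  -0.002   0.0297] F [ 0.4253 -0.1004 -5.9971] t 4.225
```

View pics/lift.png

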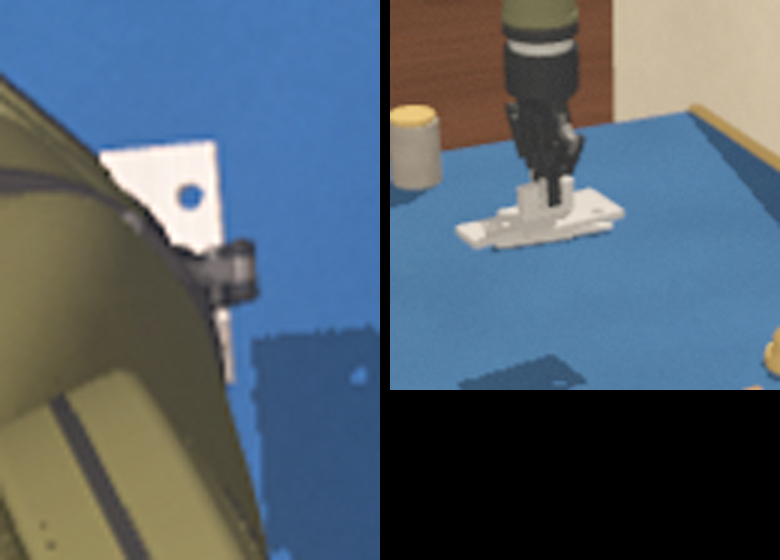

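The plate hangs level in the fingers; small hole at about (198,179) in the top view. Next, over to a hover above the seat.

Scaled: -0.05 m is -0.8, -0.04 m is -0.64, 0.015 rad / 6.2832 = 0.0024.

Emit:
{"fn": "pendant", "kwargs": {"plan": [[0, [0.032, -0.32, 0], [0, 0, 0]], [0, [0.032, -0.64, 0], [0, 0, 0.0024]], [0, [0.032, -0.8, 0], [0, 0, 0.0022]], [0, [0.032, -0.8, 0], [0, 0, 0]], [0, [0.032, -0.8, 0], [0, 0, 0]], [0, [0.032, -0.8, 0], [0, 0, 0]], [0, [0, -0.64, 0], [0, 0, 0]], [0, [0, -0.432, 0], [0, 0, 0]], [0, [0, 0, 0.32], [0, 0, 0]], [0, [0, 0, 0.24], [0, 0, 0]], [0, [0, 0, 0], [0, 0, 0]], [0, [0, 0, 0], [0, 0, 0]]], "force": 60}}

```text
clock: 5.82
tool_pos: [0.4641, -0.1756, 0.131]
tool_rot: [-0.0, -0.043, 0.999, 0.0]
force: [-0.3, 0.4, -6.6]
opening: 0.0152
grasp_force: 59.7
```

Run:
```python
from h import *
go([.4697,-.1758,.131],.086+np.pi)
```

```text
d [-0.0056 -0.0007 -0.    ] rot [ 0.0005 -0.0006  0.0008] F [-0.2617  0.3674 -6.6244] t 5.825
```

Scaled: 0.01 m is 0.16, -0.0056 m is -0.0896.

Emit:
{"fn": "pendant", "kwargs": {"plan": [[0, [-0.0896, -0.0096, 0.16], [0, 0, 0]], [0, [0, 0, 0], [0, 0, 0]], [0, [0, 0, 0], [0, 0, 0]]], "force": 60}}

```text
clock: 6.2
tool_pos: [0.4697, -0.176, 0.1213]
tool_rot: [-0.0, -0.043, 0.999, 0.0]
force: [0.7, -0.4, -6.1]
opening: 0.0152
grasp_force: 59.6
```

Run:
```python
from h import *
go([.4697,-.1758,.121],.086+np.pi)
t=env.read_camera("top");s=env.read_camera("side")
cv2.imwrite("pics/topH.png",t[...,::-1]);cv2.imwrite("pics/sideH.png",s[...,::-1])
o=np.zeros((580,790,3),np.uint8)
o[:575,:350]=cv2.resize(t[125:240,290:360],None,fx=5,fy=5,interpolation=cv2.INTER_CUBIC)
o[:480,355:785]=cv2.resize(s[190:286,245:331],None,fx=5,fy=5,interpolation=cv2.INTER_CUBIC)
cv2.imwrite("pics/hover.png",o[...,::-1])
```

```text
d [0.     0.0002 0.0003] rot [ 0.     -0.0001  0.0004] F [ 0.6806 -0.3705 -6.0558] t 6.2
```

View pics/hover.png

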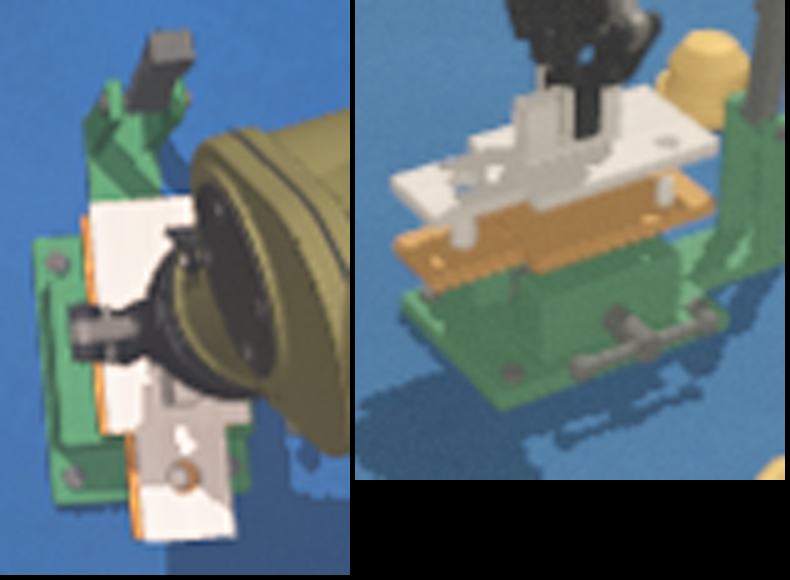

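Run:
```python
from h import *
go([.4697,-.1758,.121],.086+np.pi)
cr=np.array([(90,205),(102,434),(129,432),(134,541),(236,538)],float)
L=np.array([(75,35),(-40,35),(-40,22),(-95,22),(-95,-22)])/1000
px=(cr+.5)/5-.5+[290,125]
print("plate@hover top",*rigid(L,toworld("top",px,.112)))
cf=np.array([(505-425,215),(640-425,208),(660-425,428),(637-425,430),(645-425,536),(560-425,540),(549-425,431),(524-425,434)],float)
Lf=np.array([(75,35),(75,-35),(-40,-35),(-40,-22),(-95,-22),(-95,22),(-40,22),(-40,35)])/1000
print("flange top",*rigid(Lf,toworld("top",(cf+.5)/5-.5+[290,125],.075)))
# predicted side pixels (crop coords) of plate/flange corners with the top-view poses
def pred(n,p,z,L,o):
    c,s=np.cos(p[2]),np.sin(p[2]);W=np.c_[p[0]+c*L[:,0]-s*L[:,1],p[1]+s*L[:,0]+c*L[:,1],0*L[:,0]+z]
    return (proj(n,W)-o+.5)*5-.5
pf=np.array([.4695,-.1761,.0855])
print("side flange",pred("side",pf,.075,Lf,[245,190]+0*np.array([0,0]))+[355,0])
print("side plate if aligned",pred("side",pf,.112,Lf,[245,190])+[355,0])
print("top plate if aligned",pred("top",pf,.112,np.r_[Lf,[[-.065,0]]],[290,125]))
print("top pin top",pred("top",pf,.091,np.array([[-.065,0]]),[290,125]))
```

```text
d [-0.      0.0002  0.0004] rot [-0.0001  0.0001  0.0002] F [ 0.1783 -0.6735 -5.97  ] t 6.3
plate@hover top [ 0.4682 -0.1744  0.0716] [[-0.0451 -0.7254]
 [-0.4708  1.407 ]
 [-0.2191  0.9398]
 [ 1.0184  2.3763]
 [-0.2834 -3.9978]]
flange top [ 0.4692 -0.1767  0.0829] [[ 0.8196  1.0282]
 [-0.185  -0.0041]
 [-0.9163 -0.0362]
 [-1.1577 -1.0626]
 [-0.7138 -0.3178]
 [ 0.1455 -0.5291]
 [ 1.3482  0.4397]
 [ 0.6595  0.482 ]]
side flange [[641.6382 142.316 ]
 [714.6976 199.6924]
 [536.8955 260.0934]
 [523.7123 248.1306]
 [433.7461 278.3576]
 [392.2359 237.6659]
 [480.6245 209.0318]
 [468.3279 197.8736]]
side plate if aligned [[644.2217  85.9725]
 [718.432  141.7716]
 [538.1476 200.5939]
 [524.7599 188.9406]
 [433.4622 218.3972]
 [391.3525 178.755 ]
 [481.0261 150.8728]
 [468.5513 140.0142]]
top plate if aligned [[ 89.9113 203.5286]
 [228.197  194.0639]
 [249.6243 421.4836]
 [223.5793 423.2862]
 [233.8676 534.4393]
 [145.064  540.6188]
 [135.3932 429.3896]
 [109.3282 431.1936]
 [184.0116 476.6857]]
top pin top [[176.3841 477.6545]]
```

Run:
```python
import cv2,numpy as np
t=cv2.imread("pics/topH.png");s=cv2.imread("pics/sideH.png")
o=np.zeros((560,800,3),np.uint8)
o[:560,:310]=cv2.resize(t[205:235,312:340-12+0] if 0 else t[200:240,312:334],(310,560),interpolation=cv2.INTER_CUBIC)
o[:420,315:795]=cv2.resize(s[205:247,320-75:320-27],None,fx=10,fy=10,interpolation=cv2.INTER_CUBIC)
cv2.imwrite("pics/z.png",o)
```

```text
(no output)
```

View pics/z.png

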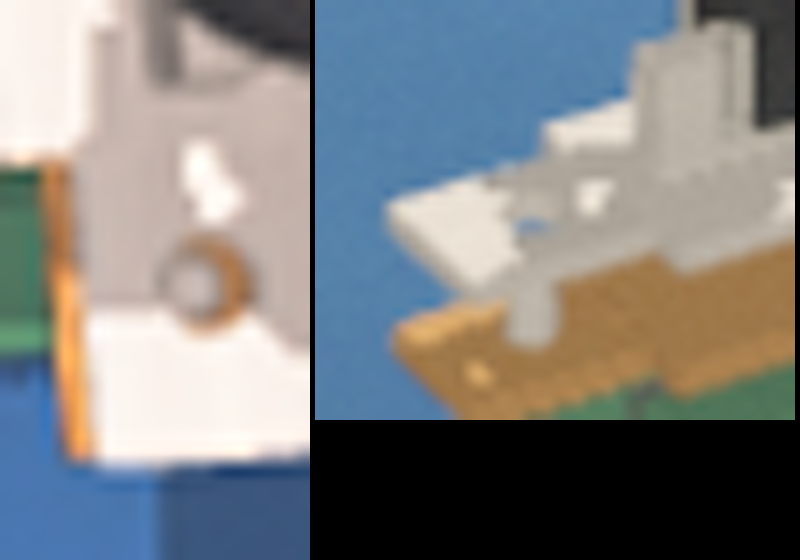

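The large pin shows inside the large hole (pin about (325.7,220.4), hole about (326.6,220.2)), so the alignment is within about 1 mm. I'll lower it in steps, watching the force.

Scaled: 0.006 m is 0.096, 0.002 m is 0.032.

Emit:
{"fn": "pendant", "kwargs": {"plan": [[0, [0, 0, 0.096], [0, 0, 0]], [0, [0, 0, 0.096], [0, 0, 0]], [0, [0, 0, 0.032], [0, 0, 0]], [0, [0, 0, 0.032], [0, 0, 0]], [0, [0, 0, 0], [0, 0, 0]]]}}

```text
clock: 6.92
tool_pos: [0.4697, -0.176, 0.1052]
tool_rot: [-0.0, -0.043, 0.999, 0.0]
force: [0.6, 0.3, -5.9]
opening: 0.0148
grasp_force: 59.9
```

Run:
```python
from h import *
go([.4697,-.1760,.0922],.086+np.pi);print(env.state()["moment"])
```

```text
d [ 0.    -0.     0.013] rot [ 0.0001 -0.0001  0.0002] F [ 0.5665  0.2678 -5.9018] t 6.925
[-0.0258 -0.0136 -0.0006]
```

Scaled: 0.0015 m is 0.024, 0.001 m is 0.016.

Emit:
{"fn": "pendant", "kwargs": {"plan": [[0, [0, 0, 0.024], [0, 0, 0]], [0, [0, 0, 0.024], [0, 0, 0]], [0, [0, 0, 0.016], [0, 0, 0]], [0, [0, 0, 0], [0, 0, 0]]]}}

```text
clock: 7.42
tool_pos: [0.4697, -0.176, 0.1012]
tool_rot: [-0.0, -0.043, 0.999, 0.0]
force: [-0.7, 0.4, -5.5]
opening: 0.015
grasp_force: 59.9
```

Run:
```python
from h import *
go([.4697,-.1760,.0922],.086+np.pi);print(env.state()["moment"])
```

```text
d [-0.    -0.     0.009] rot [ 0.0001 -0.0001  0.0002] F [-0.7088  0.3709 -5.4947] t 7.425
[ 0.0142 -0.053   0.0087]
```

Scaled: 0.002 m is 0.032, 0.001 m is 0.016.

Emit:
{"fn": "pendant", "kwargs": {"plan": [[0, [0, 0, 0.032], [0, 0, 0]], [0, [0, 0, 0.032], [0, 0, 0]], [0, [0, 0, 0.032], [0, 0, 0]], [0, [0, 0, 0.016], [0, 0, 0]], [0, [0, 0, 0.016], [0, 0, 0]], [0, [0, 0, 0], [0, 0, 0]]]}}

```text
clock: 8.18
tool_pos: [0.4697, -0.176, 0.0932]
tool_rot: [-0.0, -0.043, 0.999, 0.0]
force: [0.1, -0.6, -6.8]
opening: 0.015
grasp_force: 59.9
```

Run:
```python
from h import *
go([.4697,-.1760,.0922],.086+np.pi);print(env.state()["moment"])
```

```text
d [-0.    -0.     0.001] rot [ 0.0001 -0.0001  0.0002] F [ 0.1349 -0.6    -6.7526] t 8.175
[-0.002  -0.0304  0.0342]
```

Scaled: 0.0005 m is 0.008.

Emit:
{"fn": "pendant", "kwargs": {"plan": [[0, [0, 0, 0.008], [0, 0, 0]], [0, [0, 0, 0.008], [0, 0, 0]], [0, [0, 0, 0.008], [0, 0, 0]], [0, [0, 0, 0], [0, 0, 0]]]}}

```text
clock: 8.68
tool_pos: [0.4697, -0.176, 0.0922]
tool_rot: [0.0, -0.043, 0.999, -0.0]
force: [-2.0, 0.8, 3.0]
opening: 0.0151
grasp_force: 60.9
```

Emit:
{"fn": "pendant", "kwargs": {"plan": [[0, [0, 0, 0.008], [0, 0, 0]], [0, [0, 0, 0], [0, 0, 0]]]}}

```text
clock: 8.93
tool_pos: [0.4697, -0.176, 0.0922]
tool_rot: [0.0, -0.043, 0.999, -0.0]
force: [-3.5, 0.7, 8.7]
opening: 0.0149
grasp_force: 62.0
```

Contact comes at exactly the height expected for flush. I'll release and go up.

Scaled: -0.05 m is -0.8, -0.04 m is -0.64.

Emit:
{"fn": "pendant", "kwargs": {"plan": [[0.018, [0, 0, -0.008], [0, 0, 0]], [0.025, [0, 0, 0], [0, 0, 0]], [0.04, [0, 0, 0], [0, 0, 0]], [0.04, [0, 0, 0], [0, 0, 0]], [0.04, [0, 0, -0.32], [0, 0, 0]], [0.04, [0, 0, -0.64], [0, 0, 0]], [0.04, [0, 0, -0.8], [0, 0, 0]], [0.02, [0, 0, -0.8], [0, 0, 0]], [0, [0, 0, -0.8], [0, 0, 0]], [0, [-0.48, 0, -0.16], [0, 0, 0]], [0, [0, 0, 0], [0, 0, 0]]]}}

```text
clock: 10.3
tool_pos: [0.5018, -0.1729, 0.3129]
tool_rot: [0.002, -0.043, 0.999, -0.0]
force: [-0.4, -0.5, -1.1]
opening: -0.0002
grasp_force: 0.0
```

Run:
```python
from h import *
t=env.read_camera("top");s=env.read_camera("side")
cv2.imwrite("pics/top2.png",t[...,::-1]);cv2.imwrite("pics/side2.png",s[...,::-1])
o=np.zeros((580,790,3),np.uint8)
o[:575,:350]=cv2.resize(t[125:240,290:360],None,fx=5,fy=5,interpolation=cv2.INTER_CUBIC)
o[:580,355:785]=cv2.resize(s[170:286,245:331],None,fx=5,fy=5,interpolation=cv2.INTER_CUBIC)
cv2.imwrite("pics/seat.png",o[...,::-1])
for th in(1.5,1.6,1.7):
  for y in(.01,-.01):
    l=np.array([.130-.085*np.cos(th)+.006*np.sin(th),y,.093+.085*np.sin(th)+.006*np.cos(th)])
    m=np.array([.130-.085*np.cos(th)-.006*np.sin(th),y,.093+.085*np.sin(th)-.006*np.cos(th)])
    for q in(l,m):
      c,k=np.cos(.0855),np.sin(.0855);X=[.4695+c*q[0]-k*q[1],-.1761+k*q[0]+c*q[1],q[2]]
      print(th,y,(proj("top",X)-[290,125])*5,(proj("side",X)-[245,170])*5+[355,0],np.round(X,4))
```

```text
1.5 0.01 [[149.55079459  58.27697783]] [[755.28946957  73.83911284]] [ 0.5981 -0.155   0.1782]
1.5 0.01 [[151.48480099  83.53787372]] [[737.66792526  80.29181548]] [ 0.5862 -0.1561  0.1774]
1.5 -0.01 [[191.87162249  55.40011856]] [[777.65803821  88.30986274]] [ 0.5999 -0.175   0.1782]
1.5 -0.01 [[193.83068027  80.65570789]] [[759.91129039  94.89723242]] [ 0.5879 -0.176   0.1774]
1.6 0.01 [[147.81789435  40.92124442]] [[767.60844917  70.93929886]] [ 0.6066 -0.1543  0.1778]
1.6 0.01 [[150.17589394  65.54079227]] [[750.18873664  75.43129824]] [ 0.5947 -0.1553  0.1781]
1.6 -0.01 [[190.06956806  38.05156034]] [[790.05418611  85.32959197]] [ 0.6083 -0.1742  0.1778]
1.6 -0.01 [[192.51279044  62.66180403]] [[772.52282332  89.93867785]] [ 0.5964 -0.1753  0.1781]
1.7 0.01 [[145.81220508  24.2900494 ]] [[779.62431947  69.45570506]] [ 0.615  -0.1536  0.1765]
1.7 0.01 [[148.56182519  47.95191026]] [[762.59398833  71.9560062 ]] [ 0.6032 -0.1546  0.1781]
1.7 -0.01 [[187.95325032  21.43024711]] [[802.1365526   83.77880698]] [ 0.6167 -0.1735  0.1765]
1.7 -0.01 [[190.84690427  45.07895383]] [[785.00937613  86.37766788]] [ 0.6049 -0.1745  0.1781]
```

View pics/seat.png

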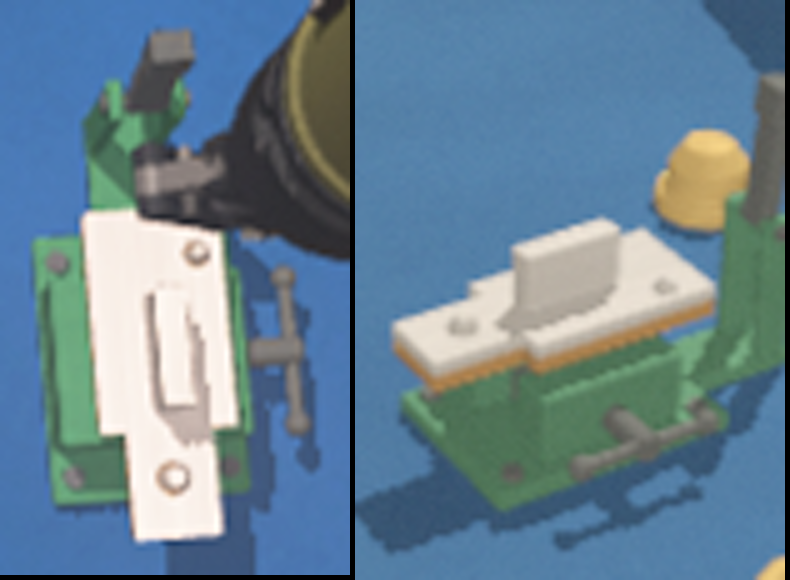

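Seated flush: both pins stand in their holes in the top view, (325,220) and (329,175), and there is no gap in the side view. The clamp arm's end face at (322..328,131..137) gives an angle of about 1.63. Next, the fingertip goes behind the arm's back face.

Add to h.py:
```python
V=np.array([.4695,-.1761,.0855])
def gov(x,z,y=0):
    c,k=np.cos(V[2]),np.sin(V[2]);s=env.state();d=s["tool_pos"][:2]-V[:2]
    print("vise TCP",[c*d[0]+k*d[1],-k*d[0]+c*d[1]],s["tool_pos"][2])
    go([V[0]+c*x-k*y,V[1]+k*x+c*y,z],V[2]+np.pi)
```

Run:
```python
from h import *
gov(.168,.158)
for th in np.arange(1.7,-.01,-.1):
    r=.060;print(round(th,2),np.round([.130-r*np.cos(th)+.006*np.sin(th)+.011,.093+r*np.sin(th)+.006*np.cos(th)],4))
```

```text
vise TCP [np.float64(0.029372596840252573), np.float64(0.00022478432093530178)] 0.3111174340535878
d [-0.1389 -0.0004  0.1529] rot [ 0.0004 -0.0018  0.0009] F [-0.5595 -0.1429 -0.2424] t 10.4
1.7 [0.1547 0.1517]
1.6 [0.1487 0.1528]
1.5 [0.1427 0.1533]
1.4 [0.1367 0.1531]
1.3 [0.1307 0.1524]
1.2 [0.1249 0.1511]
1.1 [0.1191 0.1492]
1.0 [0.1136 0.1467]
0.9 [0.1084 0.1437]
0.8 [0.1035 0.1402]
0.7 [0.099  0.1362]
0.6 [0.0949 0.1318]
0.5 [0.0912 0.127 ]
0.4 [0.0881 0.1219]
0.3 [0.0855 0.1165]
0.2 [0.0834 0.1108]
0.1 [0.0819 0.105 ]
-0.0 [0.081 0.099]
```

Scaled: -0.04 m is -0.64, -0.03 m is -0.48.

Emit:
{"fn": "pendant", "kwargs": {"plan": [[0, [-0.48, 0, 0], [0, 0, 0]], [0, [-0.64, 0, 0], [0, 0, 0]], [0, [-0.64, 0, 0], [0, 0, 0]], [0, [-0.48, 0, 0], [0, 0, 0]], [0, [0, 0, 0], [0, 0, 0]], [0, [0, 0, 0], [0, 0, 0]]]}}

```text
clock: 11.15
tool_pos: [0.6376, -0.1617, 0.3107]
tool_rot: [-0.002, -0.043, 0.999, -0.0]
force: [0.4, 0.7, -0.5]
opening: 0.0001
grasp_force: 0.0
```

```bash
python3 -c "
from h import *
gov(.170,.156)"
```

```text
vise TCP [np.float64(0.16868728146779804), np.float64(-6.858020161121248e-06)] 0.31074288599208133
d [-0.0018  0.      0.1547] rot [ 0.     -0.0031  0.0007] F [ 0.3509  0.6707 -0.4653] t 11.15
```

Scaled: 0.04 m is 0.64, 0.03 m is 0.48, -0.003 rad / 6.2832 = -0.0005.

Emit:
{"fn": "pendant", "kwargs": {"plan": [[0, [-0.064, 0, 0.48], [0, -0.0005, 0]], [0, [0, 0, 0.64], [0, 0, 0]], [0, [0, 0, 0.64], [0, 0, 0]], [0, [0, 0, 0.48], [0, 0, 0]], [0, [0, 0, 0.224], [0, 0, 0]], [0, [0, 0, 0], [0, 0, 0]], [0, [0, 0, 0], [0, 0, 0]]]}}

```text
clock: 12.02
tool_pos: [0.6443, -0.1611, 0.1593]
tool_rot: [0.003, -0.043, 0.999, -0.0]
force: [-0.1, -0.4, 0.3]
opening: -0.0004
grasp_force: 0.0
```

```bash
python3 -c "
from h import *
gov(.155,.155)"
```

```text
vise TCP [np.float64(0.17540574537567205), np.float64(2.631242304286345e-05)] 0.15934422709300078
d [ 0.0204 -0.      0.0042] rot [-0.0005  0.0055  0.0005] F [-0.0594 -0.4426  0.2524] t 12.025
```

Scaled: 0.01 m is 0.16, 0.006 m is 0.096, 0.005 rad / 6.2832 = 0.0008.

Emit:
{"fn": "pendant", "kwargs": {"plan": [[0, [0.16, 0, 0.032], [0, 0.0008, 0]], [0, [0.16, 0, 0.032], [0, 0, 0]], [0, [0.16, 0, 0.032], [0, 0, 0]], [0, [0.096, 0, 0], [0, 0, 0]], [0, [0.096, 0, 0], [0, 0, 0]], [0, [0, 0, 0], [0, 0, 0]]]}}

```text
clock: 12.78
tool_pos: [0.6009, -0.1647, 0.1518]
tool_rot: [-0.002, -0.043, 0.999, -0.0]
force: [1.5, 0.2, 2.6]
opening: 0.0001
grasp_force: 1.0
```

```bash
python3 -c "
from h import *
gov(.119,.149)"
```

```text
vise TCP [np.float64(0.13185434577399768), np.float64(0.0001405443620684163)] 0.15180862276115462
d [ 0.0128 -0.0001  0.0028] rot [ 0.     -0.0031  0.0007] F [1.4896 0.1759 2.6376] t 12.775
```

Scaled: 0.006 m is 0.096, 0.005 m is 0.08, -0.002 rad / 6.2832 = -0.0003.

Emit:
{"fn": "pendant", "kwargs": {"plan": [[0, [0.096, 0, 0.024], [0, -0.0003, 0]], [0, [0.096, 0, 0.032], [0, 0, 0]], [0, [0.096, 0, 0.032], [0, 0, 0]], [0, [0.08, 0, 0.048], [0, 0, 0]], [0, [0.08, 0, 0.056], [0, 0, 0]], [0, [0.072, 0, 0.064], [0, 0, 0]], [0, [0.064, 0, 0.064], [0, 0, 0]], [0, [0, 0, 0], [0, 0, 0]]]}}

```text
clock: 13.78
tool_pos: [0.5639, -0.1679, 0.1309]
tool_rot: [-0.001, -0.043, 0.999, 0.0]
force: [-0.2, -1.0, 0.6]
opening: -0.0002
grasp_force: 0.0
```

```bash
python3 -c "
from h import *
gov(.0855,.1165)"
```

```text
vise TCP [np.float64(0.09477025119794374), np.float64(9.63686898874435e-05)] 0.1309362420730584
d [ 0.0092 -0.0001  0.0145] rot [ 0.0003 -0.0026  0.0006] F [-0.1521 -0.9765  0.5829] t 13.775
```

Scaled: 0.005 m is 0.08, 0.004 m is 0.064, -0.002 rad / 6.2832 = -0.0003.

Emit:
{"fn": "pendant", "kwargs": {"plan": [[0, [0.064, 0, 0.08], [0, -0.0003, 0]], [0, [0.048, 0, 0.08], [0, 0, 0]], [0, [0.04, 0, 0.08], [0, 0, 0]], [0, [0.032, 0, 0.08], [0, 0, 0]], [0, [0.024, 0, 0.08], [0, 0, 0]], [0, [0, 0, 0.048], [0, 0, 0]], [0, [0, 0, 0], [0, 0, 0]]]}}

```text
clock: 14.65
tool_pos: [0.5519, -0.1688, 0.1032]
tool_rot: [0.001, -0.043, 0.999, 0.0]
force: [0.3, 0.2, -0.6]
opening: -0.0
grasp_force: 0.0
```

```bash
python3 -c "
from h import *
gov(.081,.099)"
```

```text
vise TCP [np.float64(0.08274178238832573), np.float64(0.00021197688353868926)] 0.10323178732536722
d [ 0.0017 -0.0002  0.0042] rot [0.0004 0.0011 0.0007] F [ 0.2652  0.2369 -0.5815] t 14.65
```

Scaled: 0.0015 m is 0.024, 0.001 m is 0.016.

Emit:
{"fn": "pendant", "kwargs": {"plan": [[0, [0, 0, 0.024], [0, 0, 0]], [0, [0, 0, 0.024], [0, 0, 0]], [0, [0, 0, 0.016], [0, 0, 0]]]}}

```text
clock: 15.02
tool_pos: [0.552, -0.1688, 0.0998]
tool_rot: [0.001, -0.043, 0.999, 0.0]
force: [-2.2, 0.3, 3.7]
opening: -0.0002
grasp_force: 1.7
```

Emit:
{"fn": "pendant", "kwargs": {"plan": [[0, [0, 0, 0.016], [0, 0, 0]], [0, [0, 0, 0], [0, 0, 0]]]}}

```text
clock: 15.28
tool_pos: [0.5519, -0.1688, 0.0991]
tool_rot: [0.001, -0.043, 0.999, -0.0]
force: [-3.8, -0.6, 6.5]
opening: -0.0005
grasp_force: 3.4
```

Run:
```python
from h import *
t=env.read_camera("top");s=env.read_camera("side")
o=np.zeros((580,790,3),np.uint8)
o[:575,:350]=cv2.resize(t[125:240,290:360],None,fx=5,fy=5,interpolation=cv2.INTER_CUBIC)
o[:580,355:785]=cv2.resize(s[170:286,250:336],None,fx=5,fy=5,interpolation=cv2.INTER_CUBIC)
cv2.imwrite("pics/cl.png",o[...,::-1])
```

```text
(no output)
```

View pics/cl.png

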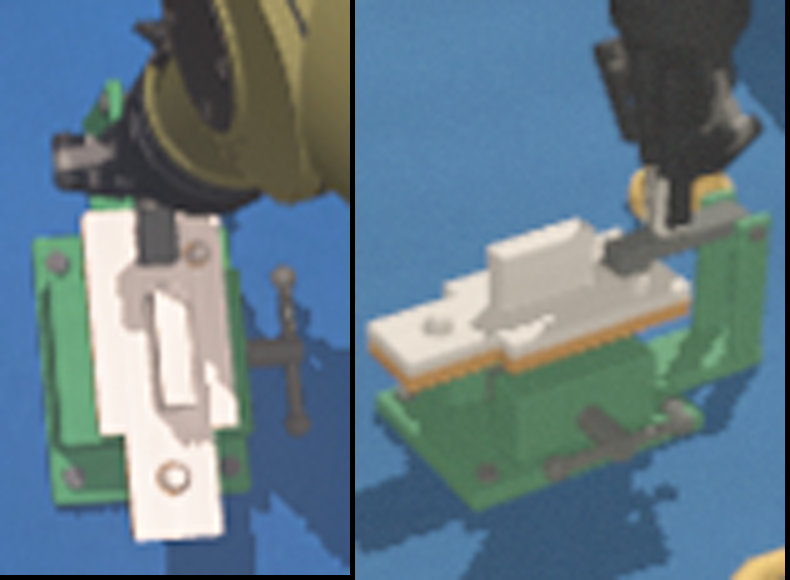

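The clamp arm lies over the plate, its end at about (321,177) in the top view. I'll press a little more to make sure of the stop, then back off.

Scaled: 0.001 m is 0.016.

Emit:
{"fn": "pendant", "kwargs": {"plan": [[0, [0, 0, 0.016], [0, 0, 0]], [0, [0, 0, 0.016], [0, 0, 0]], [0, [0, 0, 0], [0, 0, 0]]]}}

```text
clock: 15.75
tool_pos: [0.552, -0.1688, 0.0991]
tool_rot: [0.001, -0.043, 0.999, -0.001]
force: [-7.0, 0.1, 21.9]
opening: -0.0002
grasp_force: 11.0
```

Emit:
{"fn": "pendant", "kwargs": {"plan": [[0, [0, 0, 0.016], [0, 0, 0]], [0, [0, 0, 0], [0, 0, 0]]]}}

```text
clock: 16.0
tool_pos: [0.552, -0.1688, 0.0989]
tool_rot: [0.001, -0.043, 0.999, -0.001]
force: [-9.2, 1.4, 30.1]
opening: 0.0002
grasp_force: 14.9
```

Emit:
{"fn": "pendant", "kwargs": {"plan": [[0, [0, 0, -0.064], [0, 0, 0]], [0, [0, 0, -0.32], [0, 0, 0]], [0, [0, 0, -0.8], [0, 0, 0]], [0, [0, 0, -0.8], [0, 0, 0]], [0, [0, 0, -0.8], [0, 0, 0]], [0, [0.8, 0, -0.32], [0, 0, 0]], [0, [0.8, 0.8, 0], [0, 0, 0]], [0, [0, 0.8, 0], [0, 0, 0]], [0, [0, 0.96, 0], [0, 0, 0]], [0, [0, 0.96, 0], [0, 0, 0]], [0, [0, 0, 0], [0, 0, 0]], [0, [0, 0, 0], [0, 0, 0]]]}}

```text
clock: 17.5
tool_pos: [0.4399, 0.036, 0.2894]
tool_rot: [0.001, -0.043, 0.999, -0.0]
force: [-0.9, 0.9, -0.5]
opening: 0.0
grasp_force: 0.0
```

Run:
```python
from h import *
t=env.read_camera("top");s=env.read_camera("side")
o=np.zeros((580,790,3),np.uint8)
o[:575,:350]=cv2.resize(t[125:240,290:360],None,fx=5,fy=5,interpolation=cv2.INTER_CUBIC)
o[:580,355:785]=cv2.resize(s[170:286,250:336],None,fx=5,fy=5,interpolation=cv2.INTER_CUBIC)
cv2.imwrite("pics/end.png",o[...,::-1])
```

```text
(no output)
```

View pics/end.png

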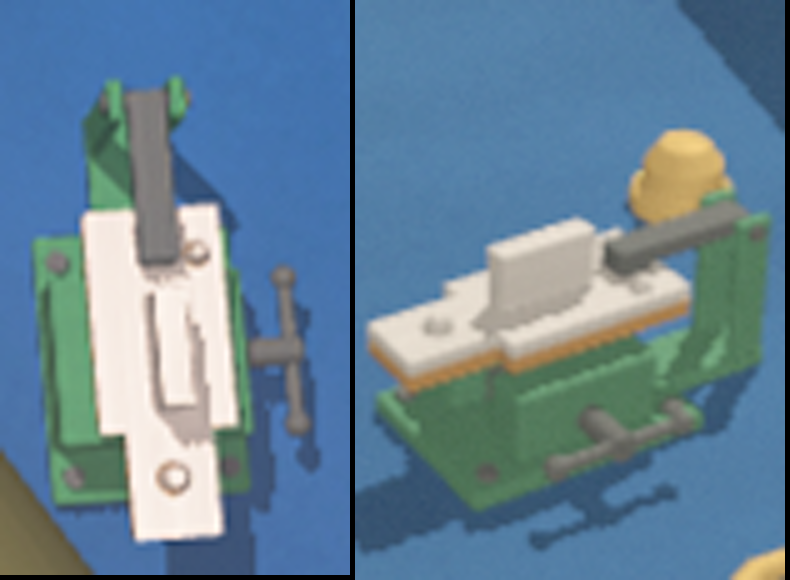

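The plate is flush on both pins, the clamp is level on it (end at about (321,177)), and the robot is clear.

```bash
python3 -c "
from plant import env
print(env.finish_job())"
```

```text
the job is handed in; nothing more can be done
None
```

The plate sits flush over both locating pins, the hold-down clamp is fully down on it, the robot is clear, and the job was handed in at about 17.6 s of the 58 s allowed.

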